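Empty the dried grinding jar

ROBOT

A 6-joint arm with a two-finger parallel gripper is mounted at the origin on the work surface. World frame = base frame: x ahead of the robot, y to its left, z up, the work surface at z = 0. Lengths are in m, angles in rad, forces in N, time in s.
With the tool pointing down it reaches from about 0.3 to 0.75 m from the base axis. Payload 8.5 kg.
Tool frame: the origin (TCP) lies between the finger pads; the fingertips stand 25 mm ahead of it and the grasp point (between the pads) lies 6 mm ahead of it (manip.tip_reach is the z of the fingertips in the tool frame, in m); z points along the fingers, y is the line along which they close (so a half turn about z gives the same grasp; the last joint's range is limited). The gripper opens to 88 mm and grips with 3 to 60 N. Pads are 18 mm wide; open, the fingers measure 123 mm over their backs; the gripper's body (75 mm by 187 mm) begins 45 mm behind the grasp point.
Start: joints at [-1.325, 0.381, 1.297, -0, 1.464, -0.215], TCP at [0.245, -0.493, 0.264] pointing down, gripper open.
Joint ranges: [-3.11, 3.11], [-0.89, 2.33], [0.22, 2.48], [-1.42, 4.56], [0.17, 2.85], [-2.88, 2.88]. Speed limits (rad/s): [2.39, 2.39, 3.14, 3.14, 3.14, 3.14].

INTERFACE

Orientations are given as a unit quaternion [x, y, z, w].
In Python, from bench import get_state, vision, manip gives the robot as it stands.
- The arm moves only by the tool apply_moves, never from a script. Its argument "moves" is text: rows parted by semicolons, each of 7 numbers parted by spaces: the turn, a rotation vector about the world's x, y, z in rad, then the shift along the world's x, y, z in m, then the finger opening in m, from 0 to 0.0881. A call has 1 to 8 rows; each row is the pose to reach, as a shift and turn from the pose commanded when the call began; what a row does not reach only later rows make up. A row lasts 1/10 s, in which the tool goes at most 50 mm and 8.59 degrees, less where a joint would pass 70% of its speed; a pose out of reach is approached as far as the arm can. A call with a gripper value outside its range is refused whole. The fingers move at their own pace and stop on an object; "squeeze" is the grip in N (left out, the last holds). Time passes only in rows, so rows that repeat a pose let the fingers close. It gives the time, the measured TCP pose, the force, the opening and the grip force at its end, in the units of the state.
- get_state(): the state, without advancing time (a new reading comes with each control period).
- vision.read_camera(name): name is "side" or "top"; returns a dict with "pixels" (384x512x3 uint8, red, green, blue), "camera_matrix" (3x3 intrinsics, pixels), "k1" (the pictures are not rectified: a ray, as slopes to the right and down, at radius r is drawn at 1 + k1 r^2 times it, then the intrinsics apply), "R" (3x3) and "t" (3): a world point X has camera coordinates R X + t. Camera axes: x right, y down, z forward; pixel columns grow to the right and rows downward; lengths in m; the calibration is good to about 2 mm. A picture is of the moment at which its call begins. There is no depth.
- manip.finish_job(): hands the job in; it is judged then, once.
The state is a dict: "time": time; "joints": joint angles; "dq": joint speeds; "joint_torque": joint torques, N m; "tcp_pos": TCP position; "tool_rot": TCP orientation; "ft_force": force on the tool from outside, world axes, zero at the start; "torque": the same for the moment, N m; "grip_width": finger opening in m; "finger_force": force on a finger pad.
Only numpy, scipy, OpenCV 4.12 (cv2) and the standard library are available. Lean on these libraries where they do the work, as an engineer would, in place of code of your own. Each camera call takes 0.05 s, during which the arm holds its last target. There are 200 camera calls.

TASK

The open steel grinding jar and its three ceramic balls have dried in the block heater. Turn the heater's knob fully anticlockwise to switch it off, then lift the jar out of the heater, stand it upright on the cork pad with the balls still inside and let go of it. Then take hold of the jar afresh, tip all three balls out into the open tray and stand the empty jar upright on the cork pad again, without disturbing the other things on the bench.

Things in the scene. Friction and masses are not known exactly. Their poses are not given: they have to be found in the camera images.
- heater: fixed block heater, 228 mm (x) by 160 mm (y) by 85 mm high: white console on its -x half with the knob on top, bare aluminium block on its +x half with a round well 71 mm across and 40 mm deep from the top, centred 50 mm along +x from the origin. Origin: on the bench, near the middle of its underside; z up
- knob (a joint): angle of the heater's knob in rad: 0 = off, at the anticlockwise end stop; grows clockwise as seen from above, up to 4.0. Starts between 0.6 and 1.3. It turns easily and stays where it is left
- knob_grip (a point): point on the knob's vertical axis at gripping height, 37 mm above the heater's top, 65 mm along -x from the heater's origin. The knob: a black disc 60 mm across with an upright grip bar 57 mm long, 14 mm thick, from 23 mm below to 7 mm above this point. The bar runs along this frame's x, which turns with the knob; at 0 it is parallel to the heater's x. White line: pointer end
- jar: open round steel jar, 92 mm tall, outside 60 mm across at the base and 64 mm at the rim, wall 3 mm, floor 5 mm thick, 0.3 kg. It starts upright in the heater's well, its upper 52 mm standing out, with the three balls inside. Origin: centre of its underside; z along its axis to the mouth
- jar_mouth (a point): centre of the jar's open rim, 92 mm from its origin along its axis
- ball1: white ceramic ball 24 mm across, 40 g, one of three alike, starting in the jar. Origin: its centre
- ball2: white ceramic ball 24 mm across, 40 g, one of three alike, starting in the jar. Origin: its centre
- ball3: white ceramic ball 24 mm across, 40 g, one of three alike, starting in the jar. Origin: its centre
- pad: round cork pad, 150 mm across, 8 mm thick, fixed on the bench. Origin: centre of its underside
- tray: grey plastic open rectangular tray, 200 mm (x) by 160 mm (y) by 45 mm high, walls and floor 5 mm thick, fixed on the bench. Origin: centre of its underside
- spatula: flat steel laboratory spatula, 165 mm long, lying on the bench; bystander, leave alone. Origin: middle of its underside
- marker: white marker pen with a black cap, 140 mm long, lying on the bench; bystander, leave alone. Origin: middle of its underside
- media_bottle: glass bottle 72 mm across, 150 mm tall, blue cap; bystander behind the work area, leave alone. Origin: centre of its underside
- wash_bottle: white plastic bottle 64 mm across, 160 mm tall, red cap; bystander behind the work area, leave alone. Origin: centre of its underside
- spare_jar: closed steel jar with a lid, 74 mm across, 75 mm tall, standing behind the work area; not the jar to empty, leave alone. Origin: centre of its underside
Not all that is in view belongs to the job. What is shaped like the jar but red is not meant.

How it is judged:
By the outcome, as a careful person would: the job done as asked, in the order asked, and still so for the second after the job is handed in, with the robot touching nothing.
It also fails if it takes over 72 s, if anything falls off the work surface, if the arm or the gripper's body presses on something with over 40 N, if the wrist force passes 120 N, or if a joint passes its speed limit or range.

## Working session

There is one attempt and no reset: what is moved stays moved. The work goes in short steps, Python scripts to look and compute and a tool call to move; the robot and the scene stay as the last step left them, time stands still between calls to the robot, and variables do not carry over. Pictures are saved under pics/ and viewed, at most 10 in all, crops included, and the job is handed in when it is done.

Besides the shell and the picture viewer there is one more tool, called after "Request:" by a JSON object that holds its "fn" and its "kwargs", one argument or row to a line. apply_moves: Moves the arm, as the interface text tells. Its arguments: {"type":"object","properties":{"moves":{"type":"string"},"squeeze":{"type":"number"}},"required":["moves"]}

```bash
mkdir -p pics; ls; cat > h.py <<'E'
import numpy as np, cv2
from bench import get_state, vision, manip
def cam(n):
    return vision.read_camera(n)
def save(c,f,box=None,s=1):
    im=cv2.cvtColor(c["pixels"],cv2.COLOR_RGB2BGR)
    if box: im=im[box[1]:box[3],box[0]:box[2]]
    cv2.imwrite(f,cv2.resize(im,None,fx=s,fy=s,interpolation=cv2.INTER_CUBIC))
def ray(c,uv):
    K=np.array(c["camera_matrix"]);k=c["k1"];R=np.array(c["R"]);t=np.array(c["t"])
    d=cv2.undistortPoints(np.array([[uv]],float),K,np.array([k,0,0,0.]))[0,0]
    return -R.T@t, R.T@np.array([d[0],d[1],1])
def plane(c,uv,z):
    o,d=ray(c,uv); return o+d*(z-o[2])/d[2]
def proj(c,X):
    K=np.array(c["camera_matrix"]);R=np.array(c["R"])
    return cv2.projectPoints(np.array([X],float),cv2.Rodrigues(R)[0],np.array(c["t"],float),K,np.array([c["k1"],0,0,0.]))[0][0,0]
E
python3 - <<'E'
from h import *
for n in("top","side"):
    c=cam(n);save(c,f"pics/{n}1.png",s=1.5); print(n,c["k1"],c["camera_matrix"],-np.array(c["R"]).T@np.array(c["t"]))
s=get_state();print(s["tcp_pos"],s["tool_rot"],s["time"],s["grip_width"],s["ft_force"],manip.tip_reach)
E
```

```text
pics
top -0.10140463209016909 [[404.73226607   0.         256.24428294]
 [  0.         404.73226607 192.97062136]
 [  0.           0.           1.        ]] [ 0.47023797 -0.05668889  1.05466881]
side -0.12364079895312068 [[465.23082423   0.         259.14634772]
 [  0.         465.23082423 197.49816194]
 [  0.           0.           1.        ]] [ 0.21656564 -0.90853139  1.16700825]
[ 0.24452982 -0.49242852  0.26322396] [ 9.73571767e-01  2.28380472e-01 -1.67314675e-05 -6.12301164e-04] 0.1 0.08807439035196334 [-0.78318022 -0.07828558 -0.13370954] 0.025
```

View pics/top1.png

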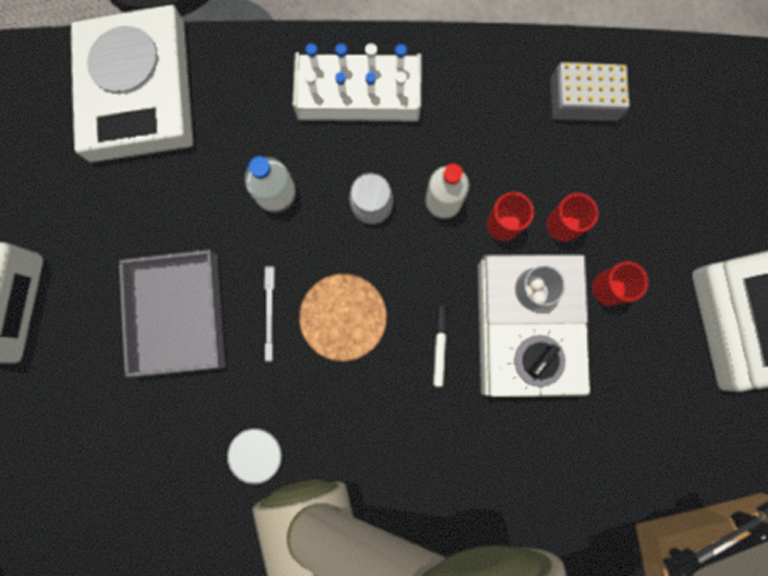

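View pics/side1.png

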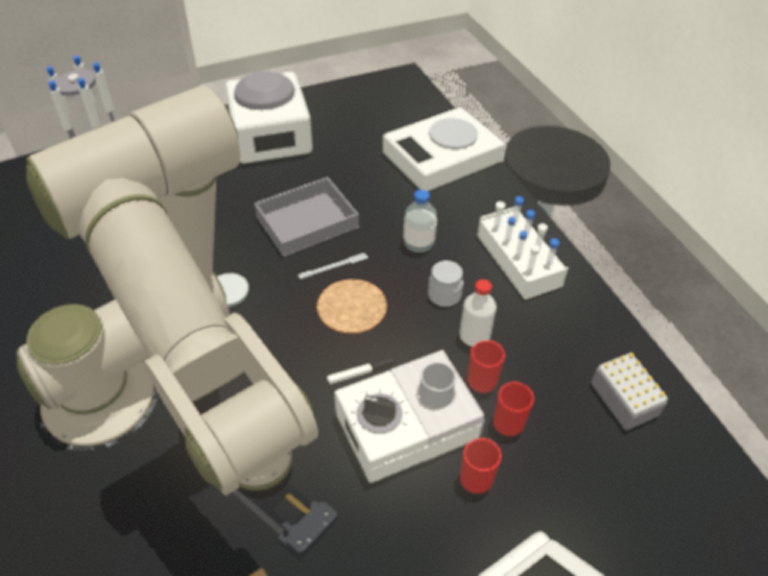

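Top view (native px): the candidates for the jar are the grey open one in the heater well at (360,192), red cups at (342,144), (382,145) and (414,190), and the closed spare jar at (247,132). I choose the one in the well, because it is steel, open and has balls inside. The knob is at (360,240), the pad at (229,211) and the tray at (114,209).

```bash
python3 - <<'E'
from h import *
c=cam("top");save(c,"pics/crop.png",(310,160,400,270),5)
p=c["pixels"];hsv=cv2.cvtColor(p,cv2.COLOR_RGB2HSV)
def big(m,box):
    q=np.zeros_like(m);x0,y0,x1,y1=box;q[y0:y1,x0:x1]=m[y0:y1,x0:x1]
    cs=cv2.findContours(q,cv2.RETR_EXTERNAL,cv2.CHAIN_APPROX_NONE)[0]
    return max(cs,key=cv2.contourArea)
# pad
m=cv2.inRange(hsv,(5,60,80),(25,255,255));k=big(m,(190,170,270,250))
P=np.array([plane(c,q[0].astype(float),.008)[:2] for q in k],np.float32)
print("pad",cv2.fitEllipse(P))
# heater outline
m=cv2.inRange(p,(120,120,120),(255,255,255));k=big(m,(305,160,405,275))
h=cv2.approxPolyDP(cv2.convexHull(k),3,True)[:,0]; print("heater px",h.tolist())
for q in h: print(plane(c,q.astype(float),.085).round(4))
P=np.array([plane(c,q[0].astype(float),.085)[:2] for q in cv2.convexHull(k)],np.float32);print(cv2.minAreaRect(P))
# knob
m=cv2.inRange(p,(0,0,0),(75,75,75));k=big(m,(335,220,385,262))
P=np.array([plane(c,q[0].astype(float),.099)[:2] for q in cv2.convexHull(k)],np.float32);print("knob",cv2.minEnclosingCircle(P),cv2.fitEllipse(P))
# tray
m=cv2.inRange(p,(60,55,60),(200,200,200));k=big(m,(70,160,155,260))
h=cv2.approxPolyDP(cv2.convexHull(k),3,True)[:,0]
print("tray",[(q.tolist(),plane(c,q.astype(float),.045)[:2].round(3).tolist()) for q in h])
E
```

```text
pad ((0.5574359893798828, 0.020713254809379578), (0.15137887001037598, 0.15193849802017212), 120.63262939453125)
heater px [[388, 170], [392, 261], [322, 262], [321, 173]]
[ 0.6567 -0.3753  0.085 ]
[ 0.4354 -0.3797  0.085 ]
[ 0.4322 -0.2106  0.085 ]
[ 0.6466 -0.2092  0.085 ]
((0.5425249338150024, -0.2933122515678406), (0.22581174969673157, 0.17408668994903564), 0.9049552083015442)
knob ((0.48479098081588745, -0.3028109669685364), 0.03146420046687126) ((0.4851732552051544, -0.30077534914016724), (0.05430227890610695, 0.06197723373770714), 39.940006256103516)
tray [([139, 166], [0.666, 0.25]), ([144, 170], [0.656, 0.236]), ([149, 244], [0.468, 0.214]), ([84, 251], [0.447, 0.381]), ([79, 174], [0.644, 0.407])]
```

View pics/crop.png

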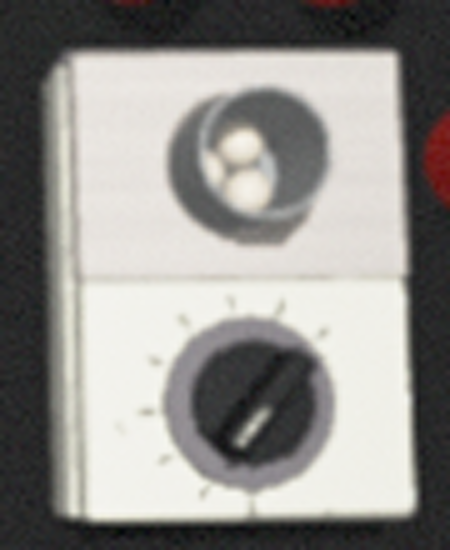

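The crop confirms the choice: a grey open jar with white balls, rim centre at about native (362.8,190.2). The knob's bar runs from lower left (the white pointer end, crop px (235,450)) to upper right, about 37° clockwise of off.

```bash
python3 - <<'E'
from h import *
from scipy.spatial.transform import Rotation as Ro
c=cam("top");s=cam("side")
f=lambda x,y:(310+x/5-.4,160+y/5-.4)
q=[plane(c,f(*a),.085) for a in((72,52),(402,50),(415,515),(82,522))]
C=np.mean(q,0);ax=(q[0]+q[1]-q[2]-q[3]);ay=q[0]+q[3]-q[1]-q[2]
print("heater",np.round(q,3).tolist(),C.round(4),np.arctan2(ax[1],ax[0]),np.arctan2(-ay[0],ay[1]))
th=(np.arctan2(ax[1],ax[0])+np.arctan2(-ay[0],ay[1]))/2
r=np.array([np.cos(th),np.sin(th)])
print("knob est",C[:2]-.065*r,"well est",C[:2]+.05*r,"disc ctr",plane(c,f(254,402),.099)[:2])
print("rim",plane(c,f(264,151),.137)[:2])
a,b=plane(c,f(236,450),.129),plane(c,f(306,360),.129);print("bar",a,b,np.arctan2(*(b-a)[1::-1]))
# white line PCA
p=c["pixels"]
# side check : project
for n,X in(("knob",[*(C[:2]-.065*r),.129]),("rim",[*(C[:2]+.05*r),.137])):print(n,proj(s,X)*1.5+.25)
for u in((343,143),(383,142),(419,184)):print("cup",plane(c,u,.09)[:2])
st=get_state();print(st["joints"],Ro.from_quat(st["tool_rot"]).as_matrix().round(3).tolist())
save(s,"pics/side2.png",(215,225,330,325),5)
E
```

```text
heater [[0.654, -0.217, 0.085], [0.658, -0.38, 0.085], [0.432, -0.381, 0.085], [0.428, -0.22, 0.085]] [ 0.5428 -0.2996  0.085 ] 0.009482736397179541 0.02397417376505861
knob est [ 0.47778954 -0.30065684] well est [ 0.59277345 -0.29873316] disc ctr [ 0.48487818 -0.29983267]
rim [ 0.5993565  -0.29670346]
bar [ 0.46251598 -0.28361111  0.129     ] [ 0.50381895 -0.31667608  0.129     ] -0.6750744966996909
knob [377.27195533 399.17515349]
rim [436.10142074 374.45165349]
cup [ 0.72138412 -0.26347705]
cup [ 0.72594291 -0.36346046]
cup [ 0.62230363 -0.45037907]
[-1.32528086e+00  3.80882692e-01  1.29775881e+00  3.14387645e-05
  1.46359983e+00 -2.15301795e-01] [[0.896, 0.445, -0.0], [0.445, -0.896, 0.001], [0.0, -0.001, -1.0]]
```

View pics/side2.png

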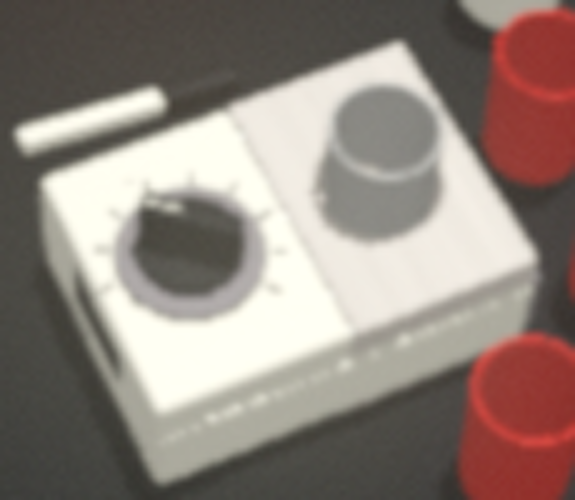

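Request:
{"fn": "apply_moves", "kwargs": {
  "moves": "0 0 -1.135 0.2385 0.1925 -0.063 0.05;0 0 -1.135 0.2385 0.1925 -0.063 0.05;0 0 -1.135 0.2385 0.1925 -0.063 0.05;0 0 -1.135 0.2385 0.1925 -0.063 0.05;0 0 -1.135 0.2385 0.1925 -0.063 0.05;0 0 -1.135 0.2385 0.1925 -0.063 0.05;0 0 -1.135 0.2385 0.1925 -0.063 0.05;0 0 -1.135 0.2385 0.1925 -0.063 0.05",
  "squeeze": 20
}}

```text
time: 1.05
tcp_pos: [0.4854, -0.2969, 0.1995]
tool_rot: [0.945, -0.327, -0.001, -0.001]
ft_force: [-0.3, -0.7, 0.3]
grip_width: 0.0502
finger_force: 0.0
```

```bash
python3 - <<'E'
from h import *
from scipy.spatial.transform import Rotation as Ro
st=get_state();print(st["tcp_pos"],st["joints"].__str__(),Ro.from_quat(st["tool_rot"]).as_matrix().round(3)[:,0],st["grip_width"])
s=cam("side");print("rim side",plane(s,(291.8,251),.137),"disc",plane(s,(252.6,275),.099))
E
```

```text
[ 0.48536821 -0.29686671  0.19946567] [-7.57274620e-01  4.67084757e-01  1.34908073e+00  8.43409957e-04
  1.32750543e+00  1.47931207e+00] [ 0.786 -0.618 -0.002] 0.05019610418974686
rim side [ 0.59362663 -0.3044901   0.137     ] disc [ 0.47727714 -0.31055252  0.099     ]
```

Request:
{"fn": "apply_moves", "kwargs": {
  "moves": "0 0 0 -0.0015 -0.0015 -0.03 0.05;0 0 0 -0.0015 -0.0015 -0.069 0.05;0 0 0 -0.0015 -0.0015 -0.069 0.05;0 0 0 -0.0015 -0.0015 -0.069 0.05;0 0 0 -0.0015 -0.0015 -0.069 0.03",
  "squeeze": 8
}}

```text
time: 1.6
tcp_pos: [0.4821, -0.3024, 0.1337]
tool_rot: [0.945, -0.326, 0.001, 0.001]
ft_force: [0.9, -0.4, -0.2]
grip_width: 0.0438
finger_force: 0.0
```

```bash
python3 - <<'E'
from h import *
c=cam("top");save(c,"pics/k1.png",(310,160,410,270),5)
E
```

```text
(no output)
```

View pics/k1.png

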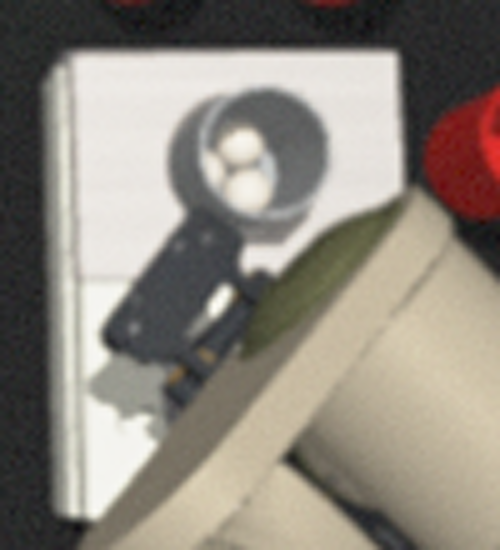

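The crop shows the gripper over the knob. Its body's corner at crop (215,220) only appears beside the jar rim, since it is higher, and it will swing away from the jar. Closing now.

Request:
{"fn": "apply_moves", "kwargs": {
  "moves": "0 0 0 0 0 0 0.02;0 0 0 0 0 0 0.012;0 0 0 0 0 0 0.008;0 0 0 0 0 0 0.008;0 0 0 0 0 0 0.008;0 0 0 0 0 0 0.008",
  "squeeze": 8
}}

```text
time: 2.25
tcp_pos: [0.4821, -0.3008, 0.1322]
tool_rot: [0.945, -0.326, 0.0, -0.001]
ft_force: [2.1, 5.0, 3.0]
grip_width: 0.0137
finger_force: 8.0
```

Request:
{"fn": "apply_moves", "kwargs": {
  "moves": "0 0 0.14 0.001 0.002 0 0.008;0 0 0.28 0.001 0.002 0 0.008;0 0 0.42 0.001 0.002 0 0.008;0 0 0.54 0.001 0.002 0 0.008;0 0 0.62 0.001 0.002 0 0.008;0 0 0.62 0.001 0.002 0 0.008",
  "squeeze": 15
}}

```text
time: 2.85
tcp_pos: [0.4818, -0.302, 0.1323]
tool_rot: [1.0, -0.021, -0.001, 0.002]
ft_force: [-7.0, -10.8, 0.5]
grip_width: 0.0138
finger_force: 15.0
```

```bash
python3 - <<'E'
from h import *
s=get_state();print(s["torque"],s["ft_force"],s["joints"],s["tool_rot"])
E
```

```text
[-1.71008409  1.09073205 -0.0150698 ] [ -7.02561031 -10.75870177   0.45375354] [-0.76634793  0.5377481   1.44221148 -0.00461533  1.1591673   0.84889083] [ 9.99770154e-01 -2.12988413e-02 -5.26252022e-04  2.39179426e-03]
```

Request:
{"fn": "apply_moves", "kwargs": {
  "moves": "0 0 0.03 -0.001 -0.002 0 0.008;0 0 0.06 -0.001 -0.002 0 0.008;0 0 0.1 -0.001 -0.002 0 0.008;0 0 0.14 -0.001 -0.002 0 0.008;0 0 0.14 -0.001 -0.002 0 0.008"
}}

```text
time: 3.35
tcp_pos: [0.4815, -0.3023, 0.1322]
tool_rot: [0.999, 0.048, 0.0, 0.001]
ft_force: [-3.3, -4.2, 4.2]
grip_width: 0.0145
finger_force: 15.0
```

```bash
python3 - <<'E'
from h import *
s=get_state();print(s["torque"],s["ft_force"],s["joints"],s["tool_rot"])
E
```

```text
[-0.68183426  0.49268429 -0.38201566] [-3.33915125 -4.19717779  4.15279709] [-7.68415143e-01  5.37887296e-01  1.44217054e+00 -1.17364690e-03
  1.16017318e+00  7.07138314e-01] [9.98854777e-01 4.78370356e-02 7.43921007e-05 8.64661408e-04]
```

Request:
{"fn": "apply_moves", "kwargs": {
  "moves": "0 0 0 0 0 0 0.05;0 0 0 0 0 0 0.05;0 0 0 0 0 0 0.05;0 0 0 0 0 0.05 0.05;0 0 -0.08 0.02 0.001 0.09 0.088;0 0 -0.08 0.07 0.002 0.09 0.088;0 0 -0.08 0.1155 0.003 0.09 0.088;0 0 -0.08 0.1155 0.003 0.09 0.088",
  "squeeze": 10
}}

```text
time: 4.15
tcp_pos: [0.6007, -0.2974, 0.2201]
tool_rot: [1.0, 0.009, 0.0, -0.0]
ft_force: [-1.2, 0.3, -0.1]
grip_width: 0.0764
finger_force: 0.0
```

```bash
python3 - <<'E'
from h import *
s=get_state();print(s["ft_force"],s["joints"],s["tool_rot"],s["tcp_pos"])
c=cam("top");d=cam("side")
a=cv2.cvtColor(np.hstack([cv2.resize(x["pixels"][y0:y0+130,x0:x0+130],None,fx=3,fy=3) for x,x0,y0 in((c,300,150),(d,210,200))]),cv2.COLOR_RGB2BGR);cv2.imwrite("pics/j.png",a)
E
```

```text
[-1.17947784  0.34627686 -0.0588011 ] [-6.36299054e-01  6.25829178e-01  9.94424970e-01  9.84831686e-04
  1.52157781e+00  9.15872492e-01] [ 9.99956738e-01  9.28797068e-03  2.00349301e-04 -4.64823054e-04] [ 0.60066389 -0.29740977  0.2201169 ]
```

View pics/j.png

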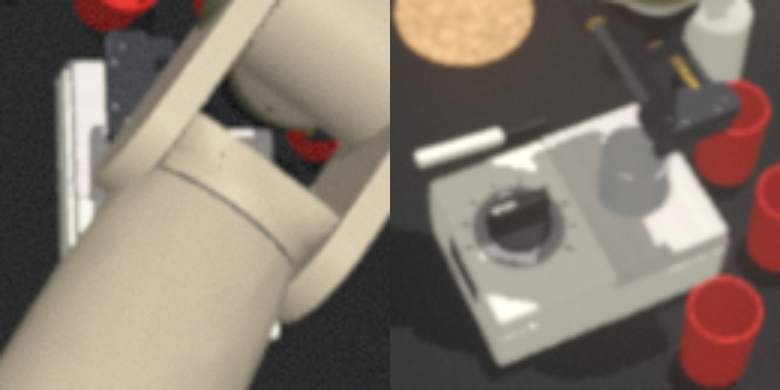

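Request:
{"fn": "apply_moves", "kwargs": {
  "moves": "0 0 0 0 0 0 0.088;0 0 0 0 0 -0.04 0.088;0 0 0 0 0 -0.08 0.088;0 0 0 0 0 -0.104 0.088;0 0 0 0 0 -0.104 0.088;0 0 0 0 0 -0.104 0.07",
  "squeeze": 10
}}

```text
time: 4.85
tcp_pos: [0.5967, -0.2991, 0.1191]
tool_rot: [1.0, 0.007, 0.0, 0.0]
ft_force: [-0.2, -0.5, -0.8]
grip_width: 0.0822
finger_force: 0.0
```

Request:
{"fn": "apply_moves", "kwargs": {
  "moves": "0 0 0 0 0 0 0.06;0 0 0 0 0 0 0.055;0 0 0 0 0 0 0.05;0 0 0 0 0 0 0.05;0 0 0 0 0 0 0.05",
  "squeeze": 10
}}

```text
time: 5.35
tcp_pos: [0.5975, -0.2995, 0.1193]
tool_rot: [1.0, 0.008, 0.001, 0.001]
ft_force: [-1.2, -1.9, 6.6]
grip_width: 0.0626
finger_force: 9.9
```

```bash
python3 - <<'E'
from h import *
s=get_state();print(s["ft_force"],s["torque"],s["grip_width"])
E
```

```text
[-1.1816607  -1.93384372  6.56089203] [-0.38809645  0.07431081 -0.07102306] 0.06256382541192054
```

Request:
{"fn": "apply_moves", "kwargs": {
  "moves": "0 0 0 0 0 0 0.05;0 0 0 0 0 0 0.05;0 0 0 0 0 0.01 0.05;0 0 0 0 0 0.025 0.05;0 0 0 0 0 0.045 0.05;0 0 0 0 0 0.07 0.05;0 0 0 0 0 0.095 0.05;0 0 0 0 0 0.1 0.05",
  "squeeze": 30
}}

```text
time: 6.15
tcp_pos: [0.5975, -0.2986, 0.2205]
tool_rot: [1.0, 0.008, 0.002, 0.001]
ft_force: [0.4, -0.9, -4.2]
grip_width: 0.0617
finger_force: 30.0
```

```bash
python3 - <<'E'
from h import *
s=get_state();print(s["ft_force"],s["torque"],s["grip_width"])
d=cam("side");save(d,"pics/lift.png",(200,130,360,300),3.5)
E
```

```text
[ 0.39494593 -0.86999435 -4.20972883] [ 0.0658786   0.04113383 -0.035559  ] 0.06170780141638452
```

View pics/lift.png

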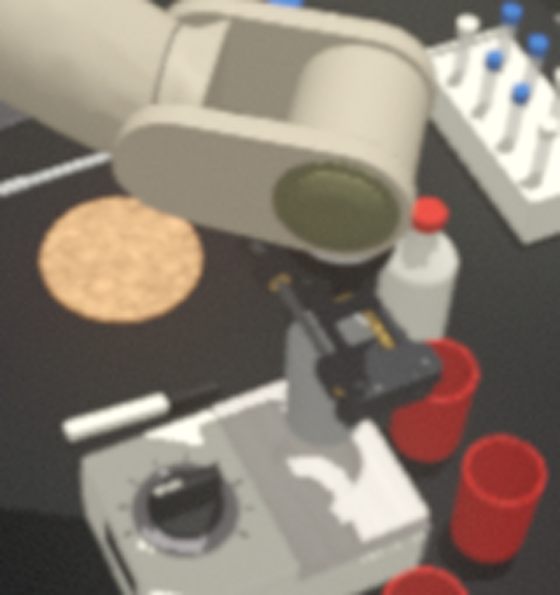

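The side crop shows the jar held upright at (320,385), clear of the well. The knob's bar is aligned with the heater. Carrying the jar to the pad.

Request:
{"fn": "apply_moves", "kwargs": {
  "moves": "0 0 0 -0.003 0.02 0.02 0.05;0 0 0 -0.01 0.06 0.02 0.05;0 0 0 -0.015 0.11 0.02 0.05;0 0 0 -0.02 0.16 0.02 0.05;0 0 0 -0.025 0.21 0.02 0.05;0 0 0 -0.032 0.26 0.02 0.05;0 0 0 -0.038 0.3 0.01 0.05;0 0 0 -0.04 0.319 0 0.05"
}}

```text
time: 7.0
tcp_pos: [0.5553, 0.024, 0.2162]
tool_rot: [1.0, 0.009, -0.002, -0.001]
ft_force: [1.0, -0.2, -4.6]
grip_width: 0.062
finger_force: 30.0
```

Request:
{"fn": "apply_moves", "kwargs": {
  "moves": "0 0 0 0 0 -0.03 0.05;0 0 0 0 0 -0.07 0.05;0 0 0 0 0 -0.1 0.05;0 0 0 0 0 -0.12 0.05;0 0 0 0 0 -0.128 0.05;0 0 0 0 0 -0.131 0.05;0 0 0 0 0 -0.133 0.05"
}}

```text
time: 7.7
tcp_pos: [0.5572, 0.0204, 0.085]
tool_rot: [1.0, 0.008, 0.0, -0.0]
ft_force: [0.1, 0.3, -4.2]
grip_width: 0.0616
finger_force: 30.2
```

```bash
python3 - <<'E'
from h import *
s=get_state();print(s["ft_force"],s["torque"],s["grip_width"],s["joints"])
d=cam("side");print(plane(d,(234.6,204),.008))
E
```

```text
[ 0.09648265  0.31145186 -4.16316473] [-0.00292008  0.05339698 -0.02740556] 0.06156483526059925 [-1.75791816e-01  5.84411554e-01  1.52370194e+00  9.23771187e-05
  1.03306322e+00  1.37947795e+00]
[0.5508844  0.00986587 0.008     ]
```

Request:
{"fn": "apply_moves", "kwargs": {
  "moves": "0 0 0 0 0 -0.002 0.05;0 0 0 0 0 -0.003 0.05;0 0 0 0 0 -0.004 0.05"
}}

```text
time: 8.05
tcp_pos: [0.5574, 0.0203, 0.0822]
tool_rot: [1.0, 0.008, 0.001, 0.0]
ft_force: [-5.4, -1.1, 14.5]
grip_width: 0.0617
finger_force: 30.1
```

Request:
{"fn": "apply_moves", "kwargs": {
  "moves": "0 0 0 0 0 -0.001 0.05;0 0 0 0 0 -0.0015 0.05"
}}

```text
time: 8.25
tcp_pos: [0.5575, 0.0202, 0.0821]
tool_rot: [1.0, 0.008, 0.002, 0.0]
ft_force: [-9.6, -0.4, 23.3]
grip_width: 0.0618
finger_force: 30.3
```

Request:
{"fn": "apply_moves", "kwargs": {
  "moves": "0 0 0 0 0 0.0025 0.05;0 0 0 0 0 0.0025 0.065;0 0 0 0 0 0.0025 0.08;0 0 0 0 0 0.0025 0.088;0 0 0 0 0 0.0025 0.088;0 0 0 0 0 0.03 0.088;0 0 0 0 0 0.07 0.088;0 0 0 0 0 0.11 0.088"
}}

```text
time: 9.05
tcp_pos: [0.5568, 0.0204, 0.1902]
tool_rot: [1.0, 0.008, -0.001, -0.0]
ft_force: [0.5, -0.1, 0.1]
grip_width: 0.0882
finger_force: 0.0
```

Request:
{"fn": "apply_moves", "kwargs": {
  "moves": "0 -0.15 0 -0.05 0 0.02 0.088;0 -0.3 0 -0.1 0 0.02 0.088;0 -0.45 0 -0.15 0 0.02 0.088;0 -0.6 0 -0.18 0 0.02 0.088;0 -0.75 0 -0.18 0 0.02 0.088;0 -0.9 0 -0.18 0 0.02 0.088;0 -1 0 -0.18 0 0.02 0.088;0 -1 0 -0.18 0 0.02 0.088"
}}

```text
time: 9.85
tcp_pos: [0.3796, 0.0289, 0.2083]
tool_rot: [0.918, 0.02, 0.394, -0.023]
ft_force: [0.5, 0.2, -0.2]
grip_width: 0.0882
finger_force: 0.0
```

```bash
python3 - <<'E'
from h import *
from scipy.spatial.transform import Rotation as Ro
s=get_state();print(s["ft_force"],s["tcp_pos"],s["grip_width"],s["joints"],Ro.from_quat(s["tool_rot"]).as_matrix().round(3).tolist())
c=cam("top");d=cam("side")
a=cv2.cvtColor(np.hstack([cv2.resize(x["pixels"][y0:y0+200,x0:x0+200],None,fx=2,fy=2) for x,x0,y0 in((c,110,120),(d,130,110))]),cv2.COLOR_RGB2BGR);cv2.imwrite("pics/p.png",a)
E
```

```text
[ 0.52294598  0.18964846 -0.2368539 ] [0.37961869 0.02888395 0.20834427] 0.08815923335924039 [-0.49737508 -0.0387361   2.30402716  1.23310309  0.43249076 -0.01540983] [[0.688, 0.054, 0.724], [0.018, -0.998, 0.057], [0.725, -0.026, -0.688]]
```

View pics/p.png

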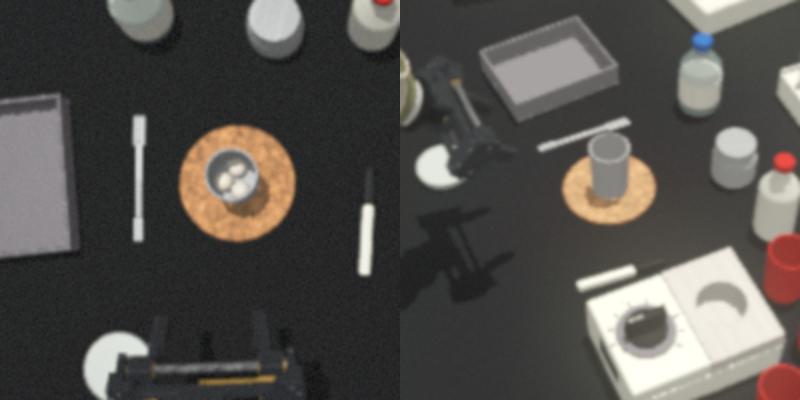

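The views show the jar upright on the pad at left-half px (233,175) with all three balls inside. The knob's bar is parallel to the heater's x. The wrist is folding for this tilt, so I will fit a kinematic model from the logged poses and choose a feasible regrasp direction.

```bash
cat > kin.py <<'E'
import numpy as np
from scipy.optimize import least_squares
from scipy.spatial.transform import Rotation as Ro
D=[([-1.32528,.380883,1.297759,0,1.4636,-.2153],[.24453,-.49243,.26322]),
([-.757275,.467085,1.349081,.00084,1.327505,1.479312],[.485368,-.296867,.199466]),
([-.768415,.537887,1.44217,-.00117,1.160173,.707138],[.4815,-.3023,.1322]),
([-.636299,.625829,.994425,.00098,1.521578,.915872],[.600664,-.29741,.220117]),
([-.175792,.584412,1.523702,0,1.033063,1.379478],[.5572,.0204,.085]),
([-.497375,-.038736,2.304027,1.233103,.432491,-.01541],[.379619,.028884,.208344])]
E=lambda a,x:Ro.from_euler(a,x).as_matrix()
def fk(q,p):
    h,a1,o,L2,a3,L3,T,b=p
    R=E('z',q[0]);x=R@np.array([a1,o,h]);A=R@E('y',q[1]+b);x=x+A@[0,0,L2]
    B=R@E('y',q[1]+q[2]);x=x+B@[a3,0,L3]
    W=B@E('z',q[3])@E('y',q[4]);x=x+W@[0,0,T]
    return x,W@E('z',q[5])@E('z',np.pi/2)
P=least_squares(lambda p:np.concatenate([fk(q,p)[0]-x for q,x in D]),[.3,0,-.1,.4,0,.4,.25,0]).x
lo=np.array([-3.11,-.89,.22,-1.42,.17,-2.88]);hi=np.array([3.11,2.33,2.48,4.56,2.85,2.88])
def ik(x,R,q0):
    f=lambda q:np.concatenate([(fk(q,P)[0]-x)*5,(Ro.from_matrix(fk(q,P)[1].T@R)).as_rotvec()])
    r=least_squares(f,np.clip(q0,lo+.01,hi-.01),bounds=(lo,hi));return r.x,np.abs(r.fun).max()
E
python3 - <<'E'
from kin import *
print(P.round(4),[np.linalg.norm(fk(q,P)[0]-x).round(4) for q,x in D]);print(fk(D[5][0],P)[1].round(3).tolist())
g=np.array([.557,.020,.072])   # grasp point
rng=np.random.default_rng(0)
for az in(-30,0,30,60,90):
  for e in(15,30,45):
    a,t=np.radians([az,e]);d=np.array([np.cos(a)*np.cos(t),np.sin(a)*np.cos(t),-np.sin(t)])
    for sg in(1,-1):
      y=sg*np.array([-np.sin(a),np.cos(a),0]);R=np.c_[np.cross(y,d),y,d]
      best=min((ik(g-.006*d,R,rng.uniform(lo,hi)*[.4,.5,1,1,1,1]+[0,0,0,0,0,0]) for _ in range(6)),key=lambda r:r[1])
      print(az,e,sg,best[1].round(3),best[0].round(2) if best[1]<.01 else "")
E
```

```text
[ 0.13    0.0006  0.1175  0.5371  0.1031  0.3504  0.2251 -0.0006] [np.float64(0.0001), np.float64(0.0001), np.float64(0.0), np.float64(0.0001), np.float64(0.0), np.float64(0.0)]
[[0.688, 0.054, 0.724], [0.018, -0.998, 0.057], [0.725, -0.026, -0.688]]
-30 15 1 0.0 [0.04 0.82 2.1  3.75 1.13 1.44]
-30 15 -1 0.0 [ 0.04  0.82  2.1   3.75  1.13 -1.7 ]
-30 30 1 0.0 [0.01 0.67 2.05 3.88 0.71 1.25]
-30 30 -1 0.0 [ 0.01  0.67  2.05  3.88  0.71 -1.89]
-30 45 1 0.0 [-0.04  0.58  1.95  4.42  0.35  0.67]
-30 45 -1 0.0 [-0.04  0.58  1.95  4.42  0.35 -2.47]
0 15 1 0.0 [-0.3   0.85  2.26  2.84  1.27  1.58]
0 15 -1 0.0 [-0.3   0.85  2.26  2.84  1.27 -1.56]
0 30 1 0.0 [-0.28  0.67  2.17  2.79  0.76  1.69]
0 30 -1 0.0 [-0.28  0.67  2.17  2.79  0.76 -1.45]
0 45 1 0.0 [-0.25  0.55  2.04  2.45  0.28  2.06]
0 45 -1 0.0 [-0.25  0.55  2.04  2.45  0.28 -1.08]
30 15 1 0.0 [-0.57  0.82  2.14  2.    1.23  1.74]
30 15 -1 0.0 [-0.57  0.82  2.14  2.    1.23 -1.4 ]
30 30 1 0.0 [-0.51  0.67  2.08  1.85  0.89  2.01]
30 30 -1 0.0 [-0.51  0.67  2.08  1.85  0.89 -1.13]
30 45 1 0.0 [-0.43  0.57  1.97  1.46  0.62  2.49]
30 45 -1 0.0 [-0.43  0.57  1.97  1.46  0.62 -0.65]
60 15 1 0.637 
60 15 -1 0.0 [-0.62  0.83  1.84  1.37  1.38 -1.1 ]
60 30 1 0.0 [-0.57  0.72  1.82  1.22  1.17  2.23]
60 30 -1 0.0 [-0.57  0.72  1.82  1.22  1.17 -0.91]
60 45 1 0.0 [-0.49  0.63  1.77  0.99  1.    2.49]
60 45 -1 0.0 [-0.49  0.63  1.77  0.99  1.   -0.65]
90 15 1 0.0 [-0.55  0.91  1.5   0.98  1.72  2.19]
90 15 -1 0.0 [-0.55  0.91  1.5   0.98  1.72 -0.96]
90 30 1 0.0 [-0.51  0.81  1.52  0.85  1.54  2.26]
90 30 -1 0.0 [-0.51  0.81  1.52  0.85  1.54 -0.88]
90 45 1 0.0 [-0.46  0.72  1.53  0.7   1.37  2.37]
90 45 -1 0.0 [-0.46  0.72  1.53  0.7   1.37 -0.77]
```

```bash
cat > tgt.py <<'E'
from h import *
from kin import *
def pose(g,az,e,roll=0,back=0):
    a,t=np.radians([az,e]);d=np.array([np.cos(a)*np.cos(t),np.sin(a)*np.cos(t),-np.sin(t)])
    y=-np.array([-np.sin(a),np.cos(a),0]);R=np.c_[np.cross(y,d),y,d]@E('z',np.radians(roll))
    return np.array(g)-(.006+back)*d,R
def rel(x,R):
    s=get_state();R0=Ro.from_quat(s["tool_rot"]).as_matrix()
    return Ro.from_matrix(R@R0.T).as_rotvec().round(3),(x-s["tcp_pos"]).round(4)
E
python3 - <<'E'
from tgt import *
g=[.557,.0203,.072];q=get_state()["joints"]
x,R=pose(g,90,30,0,.10);print("pre",x,rel(x,R),ik(x,R,q))
print("hi",rel(np.array([.45,-.14,.24]),R),ik(np.array([.45,-.14,.24]),R,q))
x,R=pose(g,90,30);print("grasp",x)
for e in(0,15):
  for az in (60,90):
    for roll in(0,90,180,-90,-180):
      x,R=pose([.557,.30,.14],az,e,roll);r=ik(x,R,[-.1,.7,1.5,1,1.5,-.9+np.radians(roll)]);print(e,az,roll,r[1].round(3),r[0].round(2),"jar axis",(R@pose([0,0,0],90,30)[1].T@[0,0,1] if 0 else (R@(E('x',0)@pose([0,0,0],az,30)[1].T@np.array([0,0,1]))).round(2)))
E
```

```text
pre [ 0.557      -0.07149869  0.125     ] (array([ 0.17 , -0.203,  1.506]), array([ 0.1779, -0.1005, -0.0826])) (array([-0.63768601,  0.76417562,  1.3955314 ,  0.78087498,  1.722375  ,
       -0.82864277]), np.float64(1.7428281040565707e-11))
hi (array([ 0.17 , -0.203,  1.506]), array([ 0.0709, -0.169 ,  0.0324])) (array([-0.8509142 ,  0.53304637,  1.46899672,  0.66615619,  1.96333199,
       -0.86552815]), np.float64(4.0523140398818214e-14))
grasp [0.557      0.01510385 0.075     ]
0 60 0 0.0 [-0.04  0.81  1.91  2.02  1.38 -1.19] jar axis [-0.25 -0.43  0.87]
0 60 90 0.0 [-0.04  0.81  1.91  2.02  1.38  0.38] jar axis [ 0.5  -0.87  0.  ]
0 60 180 0.0 [-0.04  0.81  1.91  2.02  1.38  1.95] jar axis [-0.25 -0.43 -0.87]
0 60 -90 0.0 [-0.04  0.81  1.91  2.02  1.38 -2.76] jar axis [-1.  0.  0.]
0 60 -180 0.688 [ 0.12  0.49  1.63  1.1   0.7  -2.88] jar axis [-0.25 -0.43 -0.87]
0 90 0 0.0 [-0.09  0.87  1.6   1.5   1.63 -0.9 ] jar axis [-0.   -0.5   0.87]
0 90 90 0.0 [-0.09  0.87  1.6   1.5   1.63  0.67] jar axis [ 0.87 -0.5   0.  ]
0 90 180 0.0 [-0.09  0.87  1.6   1.5   1.63  2.25] jar axis [
[... 291 characters left out ...]
8  1.85  1.08  0.58] jar axis [ 0.51 -0.85  0.13]
15 60 180 0.0 [-0.02  0.68  1.88  1.85  1.08  2.15] jar axis [-0.35 -0.61 -0.71]
15 60 -90 0.0 [-0.02  0.68  1.88  1.85  1.08 -2.56] jar axis [-0.99  0.01  0.13]
15 60 -180 0.512 [ 0.14  0.49  1.63  0.98  0.68 -2.88] jar axis [-0.35 -0.61 -0.71]
15 90 0 0.0 [-0.07  0.76  1.58  1.33  1.44 -0.77] jar axis [-0.   -0.26  0.97]
15 90 90 0.0 [-0.07  0.76  1.58  1.33  1.44  0.8 ] jar axis [ 0.87 -0.48  0.13]
15 90 180 0.0 [-0.07  0.76  1.58  1.33  1.44  2.37] jar axis [ 0.   -0.71 -0.71]
15 90 -90 0.0 [-0.07  0.76  1.58  1.33  1.44 -2.34] jar axis [-0.87 -0.48  0.13]
15 90 -180 0.558 [ 0.05  0.66  1.31  0.92  1.37 -2.88] jar axis [-0.   -0.71 -0.71]
```

Request:
{"fn": "apply_moves", "kwargs": {
  "moves": "0.17 -0.203 1.506 0.071 -0.169 0.032 0.088;0.17 -0.203 1.506 0.071 -0.169 0.032 0.088;0.17 -0.203 1.506 0.071 -0.169 0.032 0.088;0.17 -0.203 1.506 0.071 -0.169 0.032 0.088;0.17 -0.203 1.506 0.071 -0.169 0.032 0.088;0.17 -0.203 1.506 0.071 -0.169 0.032 0.088;0.17 -0.203 1.506 0.071 -0.169 0.032 0.088;0.17 -0.203 1.506 0.071 -0.169 0.032 0.088"
}}

```text
time: 10.75
tcp_pos: [0.4499, -0.141, 0.2391]
tool_rot: [0.736, 0.483, 0.38, -0.284]
ft_force: [-0.5, 0.5, -0.3]
grip_width: 0.0881
finger_force: 0.0
```

```bash
python3 - <<'E'
from tgt import *
g=[.557,.0203,.072];s=get_state();print(s["joints"],s["tcp_pos"])
x,R=pose(g,90,30,0,.10);print("pre",rel(x,R));print("hi",rel(np.array([.45,-.14,.24]),R))
E
```

```text
[-0.92644234  0.43105659  1.62784878  0.7858617   1.7177902  -0.66588708] [ 0.44994888 -0.14104087  0.23906079]
pre (array([ 0.048, -0.061,  0.379]), array([ 0.1071,  0.0695, -0.1141]))
hi (array([ 0.048, -0.061,  0.379]), array([0.0001, 0.001 , 0.0009]))
```

Request:
{"fn": "apply_moves", "kwargs": {
  "moves": "0.048 -0.061 0.379 0.04 -0.02 0 0.088;0.048 -0.061 0.379 0.08 -0.01 0 0.088;0.048 -0.061 0.379 0.107 0.02 -0.02 0.088;0.048 -0.061 0.379 0.107 0.05 -0.06 0.088;0.048 -0.061 0.379 0.107 0.07 -0.1 0.088;0.048 -0.061 0.379 0.107 0.0695 -0.114 0.088;0.048 -0.061 0.379 0.107 0.0695 -0.114 0.088"
}}

```text
time: 11.45
tcp_pos: [0.5574, -0.0709, 0.1245]
tool_rot: [0.613, 0.61, 0.356, -0.354]
ft_force: [1.3, -0.4, 0.3]
grip_width: 0.0879
finger_force: 0.0
```

```bash
python3 - <<'E'
from tgt import *
g=[.557,.0203,.072];s=get_state();print(s["joints"],s["tcp_pos"])
x,R=pose(g,90,30);print(rel(x,R))
c=cam("top");d=cam("side")
a=cv2.cvtColor(np.hstack([cv2.resize(x["pixels"][y0:y0+180,x0:x0+180],None,fx=2,fy=2) for x,x0,y0 in((c,180,120),(d,170,120))]),cv2.COLOR_RGB2BGR);cv2.imwrite("pics/pre.png",a)
E
```

```text
[-0.63796974  0.7650354   1.39801861  0.78640007  1.7203192  -0.82876223] [ 0.55737808 -0.07085976  0.12453085]
(array([-0.004,  0.001,  0.005]), array([-0.0004,  0.086 , -0.0495]))
```

View pics/pre.png

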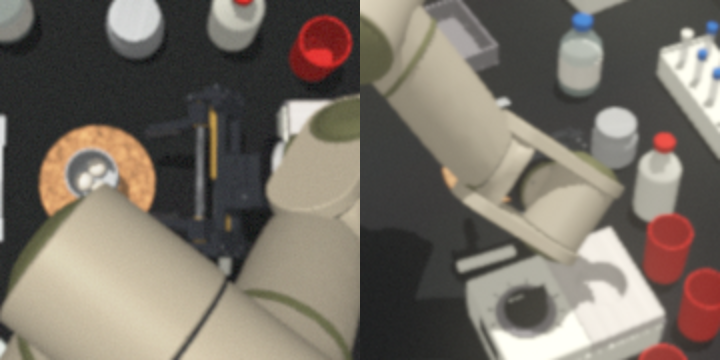

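The top crop shows the open fingers straddling the jar's line (finger rows 130 and 225, jar row 176), so they are aligned. Advancing.

Request:
{"fn": "apply_moves", "kwargs": {
  "moves": "0 0 0 0 0.03 -0.0173 0.088;0 0 0 0 0.06 -0.0346 0.088;0 0 0 0 0.078 -0.045 0.088;0 0 0 0 0.086 -0.0495 0.088;0 0 0 0 0.086 -0.0495 0.088;0 0 0 0 0.086 -0.0495 0.075",
  "squeeze": 10
}}

```text
time: 12.15
tcp_pos: [0.5584, 0.0142, 0.0775]
tool_rot: [0.612, 0.611, 0.359, -0.351]
ft_force: [-0.3, 1.1, 0.1]
grip_width: 0.0818
finger_force: 0.0
```

Request:
{"fn": "apply_moves", "kwargs": {
  "moves": "0 0 0 0 0 0 0.065;0 0 0 0 0 0 0.055;0 0 0 0 0 0 0.05;0 0 0 0 0 0 0.05;0 0 0 0 0 0 0.05",
  "squeeze": 10
}}

```text
time: 12.65
tcp_pos: [0.5585, 0.015, 0.0771]
tool_rot: [0.612, 0.611, 0.359, -0.351]
ft_force: [4.7, -2.5, 5.6]
grip_width: 0.0631
finger_force: 9.9
```

```bash
python3 - <<'E'
from h import *
s=get_state();print(s["ft_force"],s["torque"],s["grip_width"],s["tcp_pos"])
E
```

```text
[ 4.65435018 -2.50454362  5.56402119] [ 0.06530282 -0.57418967 -0.64815265] 0.06309521032981602 [0.55849511 0.01504248 0.07707855]
```

Request:
{"fn": "apply_moves", "kwargs": {
  "moves": "0 0 0 0 0 0 0.05;0 0 0 0 0 0 0.05;0 0 0 0 0 0.01 0.05;0 0 0 0 0 0.025 0.05;0 0 0 0 0 0.045 0.05;0 0 0 0 0 0.07 0.05;0 0 0 0 0 0.095 0.05;0 0 0 0 0 0.11 0.05",
  "squeeze": 45
}}

```text
time: 13.45
tcp_pos: [0.5574, 0.0157, 0.1886]
tool_rot: [0.611, 0.612, 0.358, -0.351]
ft_force: [0.9, 1.0, -4.3]
grip_width: 0.062
finger_force: 45.0
```

Request:
{"fn": "apply_moves", "kwargs": {
  "moves": "0 0 0 -0.002 0.025 0.01 0.05;0 0 0 -0.005 0.065 0.01 0.05;0 0 0 -0.008 0.105 0.01 0.05;0 0 0 -0.012 0.145 0.01 0.05;0 0 0 -0.015 0.185 0.01 0.05;0 0 0 -0.018 0.225 0.01 0.05;0 0 0 -0.02 0.26 0.01 0.05;0 0 0 -0.022 0.285 0.01 0.05"
}}

```text
time: 14.25
tcp_pos: [0.5343, 0.3027, 0.1964]
tool_rot: [0.611, 0.612, 0.358, -0.353]
ft_force: [-0.1, -0.1, -4.5]
grip_width: 0.0619
finger_force: 45.0
```

```bash
python3 - <<'E'
from tgt import *
s=get_state();print(s["ft_force"],s["torque"],s["grip_width"],s["tcp_pos"],s["joints"])
x,R=pose([.535,.315,.135],90,30);print(rel(x,R),ik(x,R,s["joints"]))
c=cam("top");d=cam("side")
a=cv2.cvtColor(np.hstack([cv2.resize(x["pixels"][y0:y0+200,x0:x0+200],None,fx=2,fy=2) for x,x0,y0 in((c,50,100),(d,120,60))]),cv2.COLOR_RGB2BGR);cv2.imwrite("pics/tray.png",a)
E
```

```text
[-0.10915297 -0.06799489 -4.45122626] [-0.88979352 -0.06106663 -0.02977069] 0.06194989617150922 [0.53433686 0.30270298 0.19640202] [-0.01937328  0.56922576  1.56569152  1.11615663  1.31239522 -0.51498208]
(array([-0.005,  0.007,  0.003]), array([ 0.0007,  0.0071, -0.0584])) (array([-0.00498733,  0.66225246,  1.60137436,  1.15008322,  1.24924844,
       -0.62494142]), np.float64(4.6988666318301025e-15))
```

View pics/tray.png

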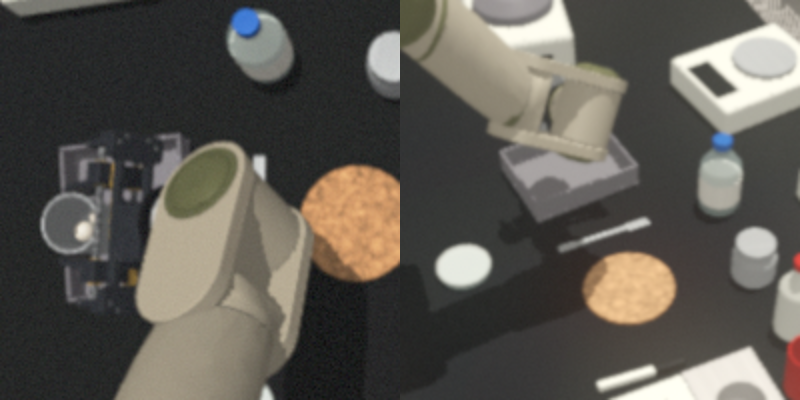

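The last picture shows the jar over the tray (rim at left-half px (70,222), balls inside), with the spatula and pad clear. Now lowering and rolling the jar.

Request:
{"fn": "apply_moves", "kwargs": {
  "moves": "0 0 0 0 0.003 -0.03 0.05;0 0 0 0 0.005 -0.05 0.05;0 0 0 0 0.006 -0.058 0.05;0 0 0 0 0.006 -0.058 0.05"
}}

```text
time: 14.75
tcp_pos: [0.5356, 0.3061, 0.1378]
tool_rot: [0.612, 0.611, 0.358, -0.352]
ft_force: [0.6, 0.2, -4.2]
grip_width: 0.0626
finger_force: 45.0
```

Request:
{"fn": "apply_moves", "kwargs": {
  "moves": "0 0.087 -0.05 0 0 0 0.05;0 0.208 -0.12 0 0 0 0.05;0 0.329 -0.19 0 0 0 0.05;0 0.45 -0.26 0 0 0 0.05;0 0.58 -0.335 0 0 0 0.05;0 0.71 -0.41 0 0 0 0.05;0 0.84 -0.485 0 0 0 0.05;0 0.953 -0.55 0 0 0 0.05"
}}

```text
time: 15.55
tcp_pos: [0.5362, 0.3061, 0.1399]
tool_rot: [0.844, 0.2, 0.12, -0.483]
ft_force: [-0.1, -0.1, -4.5]
grip_width: 0.0622
finger_force: 45.0
```

```bash
python3 - <<'E'
from tgt import *
s=get_state();print(s["ft_force"],s["grip_width"],s["tcp_pos"],s["joints"])
for deg in(63,110,175):
  x,R=pose([.535,.315,.135],90,30,deg);print(rel(x,R))
E
```

```text
[-0.08853057 -0.09629484 -4.50411477] 0.06216281566458694 [0.53622164 0.30611595 0.1398774 ] [-0.01075671  0.65551936  1.60416854  1.1477928   1.24388014  0.47643376]
(array([0.005, 0.005, 0.009]), array([-0.0012,  0.0037, -0.0019]))
(array([ 0.009,  0.714, -0.403]), array([-0.0012,  0.0037, -0.0019]))
(array([ 0.013,  1.693, -0.976]), array([-0.0012,  0.0037, -0.0019]))
```

Request:
{"fn": "apply_moves", "kwargs": {
  "moves": "0 0.1 -0.058 0 0.003 0 0.05;0 0.2 -0.115 0 0.003 0 0.05;0 0.3 -0.173 0 0.003 0 0.05;0 0.4 -0.231 0 0.003 0 0.05;0 0.5 -0.289 0 0.003 0 0.05;0 0.58 -0.335 0 0.003 0 0.05;0 0.66 -0.381 0 0.003 0 0.05;0 0.74 -0.427 0 0.003 0 0.05"
}}

```text
time: 16.35
tcp_pos: [0.5362, 0.3091, 0.1399]
tool_rot: [0.853, -0.165, -0.093, -0.487]
ft_force: [0.6, 0.0, -6.2]
grip_width: 0.0621
finger_force: 45.0
```

Request:
{"fn": "apply_moves", "kwargs": {
  "moves": "0 0.09 -0.052 0 0 -0.002 0.05;0 0.18 -0.104 0 0 -0.004 0.05;0 0.27 -0.156 0 0 -0.006 0.05;0 0.36 -0.208 0 0 -0.008 0.05;0 0.45 -0.26 0 0 -0.01 0.05;0 0.56 -0.323 0 0 -0.01 0.05;0 0.68 -0.393 0 0 -0.01 0.05;0 0.8 -0.462 0 0 -0.01 0.05"
}}

```text
time: 17.15
tcp_pos: [0.5363, 0.3092, 0.13]
tool_rot: [0.69, -0.527, -0.304, -0.393]
ft_force: [-0.7, -0.1, -2.5]
grip_width: 0.0618
finger_force: 45.0
```

```bash
python3 - <<'E'
from tgt import *
s=get_state();print(s["ft_force"],s["grip_width"],s["tcp_pos"],s["joints"])
x,R=pose([.535,.315,.135],90,30,178);print(rel(x,R))
x,R=pose([.535,.315,.135],90,10,178);print("e10",rel(x,R))
E
```

```text
[-0.71703938 -0.07185909 -2.54340418] 0.06181835183152371 [0.53630295 0.3091775  0.13004005] [-0.00455372  0.67550886  1.59795993  1.14401729  1.24512999  2.24675683]
(array([ 0.006,  0.195, -0.12 ]), array([-0.0013,  0.0006,  0.008 ]))
e10 (array([ 0.354,  0.214, -0.084]), array([-0.0013, -0.0001,  0.006 ]))
```

Request:
{"fn": "apply_moves", "kwargs": {
  "moves": "0.1 0.06 -0.03 0 0 0.01 0.05;0.2 0.12 -0.05 0 0 0.02 0.05;0.3 0.18 -0.07 0 0 0.025 0.05;0.35 0.21 -0.084 0 0 0.025 0.05;0.35 0.21 -0.084 0 0 0.025 0.05;0.35 0.21 -0.084 0 0 0.025 0.05;0.35 0.21 -0.084 0 0 0.025 0.05;0.35 0.21 -0.084 0 0 0.025 0.05"
}}

```text
time: 17.95
tcp_pos: [0.5358, 0.3096, 0.1542]
tool_rot: [0.555, -0.53, -0.443, -0.463]
ft_force: [0.1, -0.1, -2.8]
grip_width: 0.0622
finger_force: 45.0
```

```bash
python3 - <<'E'
from tgt import *
s=get_state();print(s["ft_force"],s["grip_width"],s["tcp_pos"],s["joints"])
def rel2(x,R):print(rel(x,R))
rel2(*pose([.535,.315,.165],90,30,90));rel2(*pose([.535,.315,.165],90,30,0))
E
```

```text
[ 0.05887102 -0.10988201 -2.80027156] 0.06221157876923123 [0.53584866 0.30962247 0.15416399] [-0.05500414  0.75384143  1.64061902  1.40763353  1.47723023  2.27621264]
(array([-0.274, -1.439,  0.527]), array([-0.0008,  0.0002,  0.0138]))
(array([-0.01 , -2.908,  1.066]), array([-0.0008,  0.0002,  0.0138]))
```

Request:
{"fn": "apply_moves", "kwargs": {
  "moves": "0 0 0 0 0 0.03 0.05;-0.274 -1.439 0.527 0 0 0.05 0.05;-0.274 -1.439 0.527 0 0 0.06 0.05;-0.274 -1.439 0.527 0 0 0.06 0.05;-0.274 -1.439 0.527 0 0 0.06 0.05;-0.274 -1.439 0.527 0 0 0.06 0.05;-0.274 -1.439 0.527 0 0 0.06 0.05;-0.274 -1.439 0.527 0 0 0.06 0.05"
}}

```text
time: 18.75
tcp_pos: [0.5356, 0.3096, 0.2139]
tool_rot: [0.817, -0.187, -0.157, -0.522]
ft_force: [0.4, 0.7, -4.1]
grip_width: 0.0619
finger_force: 45.0
```

```bash
python3 - <<'E'
from tgt import *
s=get_state();print(s["tcp_pos"],s["joints"])
print(rel(*pose([.535,.315,.21],90,30,0)))
c=cam("top");p=c["pixels"][165:255,75:155]
hsv=cv2.cvtColor(p,cv2.COLOR_RGB2HSV);m=cv2.inRange(p,(185,180,170),(255,255,255))
n,_,st,ce=cv2.connectedComponentsWithStats(m);print(st[1:].tolist(),(ce[1:]+[75,165]).round(1).tolist())
E
```

```text
[0.53564888 0.3095905  0.21389367] [-0.02394467  0.59338286  1.52298994  1.16571346  1.43050795  1.55200749]
(array([-0.002, -1.852,  0.901]), array([-0.0006,  0.0002, -0.0009]))
[[51, 31, 3, 13, 25], [0, 45, 4, 7, 18]] [[127.4, 202.2], [76.1, 212.8]]
```

Request:
{"fn": "apply_moves", "kwargs": {
  "moves": "0 -1.852 0.901 0 0 0 0.05;0 -1.852 0.901 0 0 0 0.05;0 -1.852 0.901 0 0 0 0.05;0 -1.852 0.901 0 0 0 0.05;0 -1.852 0.901 0 0 0 0.05;0 -1.852 0.901 0 0 0 0.05;0 -1.852 0.901 0 0 0 0.05;0 -1.852 0.901 0 0 0 0.05"
}}

```text
time: 19.6
tcp_pos: [0.5355, 0.3096, 0.2137]
tool_rot: [0.801, 0.311, 0.155, -0.488]
ft_force: [-0.6, -0.5, -3.2]
grip_width: 0.062
finger_force: 45.0
```

```bash
python3 - <<'E'
from tgt import *
print(rel(*pose([.535,.315,.21],90,30,0)))
E
```

```text
(array([-0.001, -0.778,  0.375]), array([-0.0005,  0.0002, -0.0007]))
```

Request:
{"fn": "apply_moves", "kwargs": {
  "moves": "0 -0.778 0.375 0 0 0 0.05;0 -0.778 0.375 0 0 0 0.05;0 -0.778 0.375 0 0 0 0.05;0 -0.778 0.375 0 0 0 0.05;0 -0.778 0.375 0 0 0 0.05;0 -0.778 0.375 0 0 0 0.05;0 -0.778 0.375 0 0 0 0.05"
}}

```text
time: 20.3
tcp_pos: [0.5354, 0.3096, 0.2138]
tool_rot: [0.613, 0.611, 0.353, -0.355]
ft_force: [0.3, 0.4, -3.3]
grip_width: 0.0617
finger_force: 45.0
```

Request:
{"fn": "apply_moves", "kwargs": {
  "moves": "0 0 0 0.002 -0.03 0 0.05;0 0 0 0.005 -0.075 0 0.05;0 0 0 0.008 -0.12 0 0.05;0 0 0 0.012 -0.165 0 0.05;0 0 0 0.015 -0.21 0 0.05;0 0 0 0.018 -0.25 0 0.05;0 0 0 0.02 -0.28 0 0.05;0 0 0 0.022 -0.295 0 0.05"
}}

```text
time: 21.1
tcp_pos: [0.5582, 0.012, 0.2135]
tool_rot: [0.615, 0.609, 0.353, -0.355]
ft_force: [1.2, -0.2, -3.6]
grip_width: 0.0622
finger_force: 45.0
```

```bash
python3 - <<'E'
from tgt import *
s=get_state();print(s["ft_force"],s["torque"],s["joints"]);print(rel(*pose([.5575,.0203,.074],90,30,0)))
c=cam("top");p=c["pixels"][160:260,75:155]
for th in(150,175,200):
  m=cv2.inRange(p,(th,th-5,th-10),(255,255,255));n,_,st,ce=cv2.connectedComponentsWithStats(m);print(th,st[1:].tolist(),(ce[1:]+[75,160]).round(1).tolist())
g=cv2.cvtColor(p,cv2.COLOR_RGB2GRAY);h=cv2.HoughCircles(cv2.resize(g,None,fx=4,fy=4),cv2.HOUGH_GRADIENT,1,20,param1=80,param2=15,minRadius=12,maxRadius=26)
print(None if h is None else (h[0,:5]/4+[75,160,0]).round(1).tolist())
for q in((0,0),):pass
E
```

```text
[ 1.16690425 -0.22947611 -3.57962119] [-0.83006403 -0.1000627  -0.03755414] [-0.51868718  0.60370869  1.42108822  0.87004355  1.73696374 -0.64840242]
(array([-0.001, -0.006,  0.006]), array([-0.0007,  0.0031, -0.1365]))
150 [[45, 16, 23, 69, 704], [37, 19, 1, 1, 1], [40, 19, 6, 3, 10], [21, 21, 1, 1, 1], [29, 20, 1, 1, 1], [32, 20, 1, 1, 1], [34, 21, 1, 1, 1], [39, 21, 1, 1, 1], [39, 23, 1, 1, 1], [42, 23, 2, 2, 3], [52, 22, 1, 1, 1], [32, 25, 2, 1, 2], [35, 24, 3, 4, 5], [41, 25, 1, 1, 1], [29, 27, 1, 1, 1], [43, 26, 1, 1, 1], [34, 29, 1, 1, 1], [38, 28, 1, 1, 1], [40, 28, 1, 1, 1], [41, 29, 3, 4, 7], [32, 30, 1, 1, 1], [37, 30, 3, 3, 4], [32, 33, 1, 1, 1], [36, 34, 1, 1, 1], [42, 34, 1, 2, 2], [44, 34, 1, 1, 1], [38, 37, 1, 1, 1], [41, 37, 4, 5, 8], [45, 36, 1, 2, 2], [36, 39, 2, 1, 2], [26, 40, 1, 1, 1], [32, 41, 1, 1, 1], [35, 41, 3, 4, 6], [38, 41, 1, 1, 1], [39, 43, 2, 1, 2], [42, 42, 1, 1, 1], [42, 45, 1, 1, 1], [37, 46, 1, 1, 1], [44, 47, 2, 2, 2], [17, 48, 1, 1, 1], [31, 48, 2, 1, 2], [35, 49, 1, 1, 1], [40, 48, 1, 1, 1], [33, 50, 1, 1, 1], [37, 50, 1, 1, 1], [39, 50, 1, 2, 
[... 1870 characters left out ...]
 225.0], [116.0, 227.0], [112.0, 228.0], [116.3, 230.0], [121.0, 231.0], [140.0, 231.5], [112.0, 233.0], [119.0, 232.0], [109.0, 235.0], [115.0, 234.0], [118.0, 234.0], [125.0, 234.5], [142.0, 235.7], [119.5, 236.5], [127.0, 236.0], [118.0, 239.0], [123.5, 238.0], [126.0, 238.5], [112.0, 241.0], [120.5, 240.0], [122.5, 241.5], [109.0, 242.0], [119.0, 243.0], [125.0, 242.0], [128.0, 242.0], [127.0, 244.0]]
175 [[58, 29, 7, 9, 51], [59, 40, 7, 8, 48], [56, 75, 9, 9, 60]] [[136.2, 193.3], [137.0, 203.8], [134.9, 238.9]]
200 [[59, 30, 6, 7, 35], [59, 41, 6, 6, 31], [57, 75, 7, 8, 39]] [[136.3, 193.1], [136.9, 203.6], [134.8, 238.6]]
[[138.1, 204.1, 4.2], [136.9, 193.4, 3.6], [135.4, 238.9, 4.6]]
```

All three balls are in the tray, at native px (136,193), (137,204) and (135,239). Lowering the jar onto the pad.

Request:
{"fn": "apply_moves", "kwargs": {
  "moves": "0 0 0 0 0 -0.03 0.05;0 0 0 0 0 -0.07 0.05;0 0 0 0 0 -0.1 0.05;0 0 0 0 0 -0.122 0.05;0 0 0 0 0 -0.13 0.05;0 0 0 0 0 -0.133 0.05;0 0 0 0 0 -0.133 0.05"
}}

```text
time: 21.85
tcp_pos: [0.558, 0.0149, 0.0812]
tool_rot: [0.613, 0.611, 0.353, -0.354]
ft_force: [-0.1, -0.1, -2.3]
grip_width: 0.0623
finger_force: 45.0
```

Request:
{"fn": "apply_moves", "kwargs": {
  "moves": "0 0 0 0 0 -0.001 0.05;0 0 0 0 0 -0.002 0.05"
}}

```text
time: 22.05
tcp_pos: [0.558, 0.0145, 0.0793]
tool_rot: [0.613, 0.611, 0.354, -0.354]
ft_force: [-0.4, 0.2, -3.1]
grip_width: 0.0621
finger_force: 45.0
```

Request:
{"fn": "apply_moves", "kwargs": {
  "moves": "0 0 0 0 0 -0.001 0.05;0 0 0 0 0 -0.002 0.05;0 0 0 0 0 -0.002 0.05"
}}

```text
time: 22.35
tcp_pos: [0.5579, 0.0144, 0.0771]
tool_rot: [0.613, 0.611, 0.354, -0.354]
ft_force: [-1.2, -2.2, 2.5]
grip_width: 0.0616
finger_force: 44.9
```

Request:
{"fn": "apply_moves", "kwargs": {
  "moves": "0 0 0 0 0 -0.0005 0.05;0 0 0 0 0 -0.001 0.05"
}}

```text
time: 22.55
tcp_pos: [0.5578, 0.0144, 0.077]
tool_rot: [0.613, 0.611, 0.354, -0.355]
ft_force: [-4.6, -4.6, 12.7]
grip_width: 0.0621
finger_force: 44.8
```

Request:
{"fn": "apply_moves", "kwargs": {
  "moves": "0 0 0 0 0 0.001 0.05;0 0 0 0 0 0.001 0.05;0 0 0 0 0 0.001 0.068;0 0 0 0 0 0.001 0.08;0 0 0 0 0 0.001 0.088;0 0 0 0 0 0.001 0.088;0 0 0 0 0 0.001 0.088;0 0 0 0 0 0.001 0.088",
  "squeeze": 8
}}

```text
time: 23.35
tcp_pos: [0.5578, 0.0145, 0.0765]
tool_rot: [0.613, 0.611, 0.353, -0.354]
ft_force: [0.5, 0.4, 0.1]
grip_width: 0.0877
finger_force: 0.0
```

Request:
{"fn": "apply_moves", "kwargs": {
  "moves": "0 0 0 0 -0.017 0.01 0.088;0 0 0 0 -0.043 0.025 0.088;0 0 0 0 -0.07 0.04 0.088;0 0 0 0 -0.1 0.058 0.088;0 0 0 0 -0.12 0.1 0.088;0 0 0 0 -0.14 0.14 0.088;0 0 0 -0.05 -0.16 0.15 0.088;0 0 0 -0.1 -0.19 0.15 0.088"
}}

```text
time: 24.15
tcp_pos: [0.4679, -0.1691, 0.2277]
tool_rot: [0.613, 0.613, 0.353, -0.353]
ft_force: [0.8, -1.3, 0.6]
grip_width: 0.0879
finger_force: 0.0
```

Request:
{"fn": "apply_moves", "kwargs": {
  "moves": "0 0 0 -0.04 -0.03 0 0.088;0 0 0 -0.08 -0.06 0 0.088;0 0 0 -0.1 -0.08 0 0.088;0 0 0 -0.1 -0.08 0 0.088"
}}

```text
time: 24.55
tcp_pos: [0.3674, -0.2512, 0.2263]
tool_rot: [0.615, 0.61, 0.354, -0.354]
ft_force: [0.2, -0.1, -0.4]
grip_width: 0.0878
finger_force: 0.0
```

```bash
python3 - <<'E'
from h import *
s=get_state();print(s["ft_force"],s["tcp_pos"],s["joints"])
c=cam("top");p=c["pixels"]
def blobs(c,box,lo,hi,amin):
    x0,y0,x1,y1=box;q=c["pixels"][y0:y1,x0:x1];m=cv2.inRange(q,lo,hi);n,_,st,ce=cv2.connectedComponentsWithStats(m)
    return [(st[i].tolist()[2:],(ce[i]+[x0,y0]).round(1).tolist()) for i in range(1,n) if st[i][4]>=amin]
print("balls",blobs(c,(75,160,155,260),(175,170,165),(255,255,255),15))
# jar: non-cork pixels inside pad disc
hsv=cv2.cvtColor(p,cv2.COLOR_RGB2HSV);m=((hsv[...,1]<60)&(hsv[...,2]>40)).astype(np.uint8)
q=np.zeros_like(m);q[180:245,200:260]=m[180:245,200:260];n,_,st,ce=cv2.connectedComponentsWithStats(q);i=1+np.argmax(st[1:,4]);print("jar px",st[i],ce[i])
print("expected mouth",proj(c,[.5575,.0203,.1]),"base",proj(c,[.5575,.0203,.008]))
d=cam("side");h2=cv2.cvtColor(d["pixels"],cv2.COLOR_RGB2HSV);m=((h2[...,1]<60)&(h2[...,2]>40)).astype(np.uint8);q=np.zeros_like(m);q[165:225,205:262]=m[165:225,205:262];n,_,st,ce=cv2.connectedComponentsWithStats(q);i=1+np.argmax(st[1:,4]);print("side jar",st[i],ce[i],proj(d,[.5575,.0203,.1]),proj(d,[.5575,.0203,.008]))
E
```

```text
[ 0.16276695 -0.07694194 -0.3512093 ] [ 0.36739414 -0.251151    0.2263416 ] [-1.08807268  0.5739854   1.43615048  0.48105379  2.07209328 -1.06298327]
balls [([7, 9, 48], [136.2, 193.3]), ([7, 8, 47], [137.1, 203.7]), ([9, 9, 56], [134.9, 238.7])]
jar px [212 195  28  28 597] [225.82579564 208.22948074]
expected mouth [225.45051791 207.60366801] base [228.23031857 210.87174833]
side jar [ 205  165   57   60 2375] [232.46947368 189.17010526] [234.61673086 182.03765695] [235.30151161 201.15148465]
```

```bash
python3 -c "
from bench import manip
print(manip.finish_job())"
```

```text
the job is handed in; nothing more can be done
None
```

I handed the job in at about 25 s of robot time: the knob is turned to its anticlockwise stop, all three balls are in the tray, and the empty jar is standing on the cork pad, released.

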